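# Fit the new filter and snap the cover on the bench dust extractor

### The job

Fit the new blue-framed filter into the dust extractor's port, pull rib up, so that it rests on its seal inside the rim. Then put the dark cover over the rim and press it straight down against the springy seal until both orange clips have snapped under the beads of the rim, and let go; push firmly (22 to 25 N) but never with 30 N, which crushes the filter's frame. Leave the loupe, ring clamp and tweezers where they are.

Things in the scene. Friction and masses are not known exactly. Their poses are not given: they have to be found in the camera images.
- extractor: Bench dust extractor, fixed: light grey box, 150 (x) x 112 (y) mm, deck 42 mm above its origin, dark slotted intake mouth on its front (-x) end reaching 96 mm from the origin. Origin: centre of the housing's underside, on the port's vertical axis; z up. It stands on screw feet: the origin is 0 to 8 mm above the bench, different each time.
- rim_centre (a point): Middle of the filter port at the level of its rim's top, 63 mm straight above the extractor's origin; same axes. The rim is a rectangular wall on the deck, 84 (x) x 68 (y) mm outside, 74 x 58 mm inside, with round edges (radius 2.5 mm).
- bead_rear (a point): Middle of the bead (3 mm thick, 52 mm long in y, round above, flat below) along the outside of the rim's +x end, 53 mm above the extractor's origin and 43.5 mm from its axis; an equal one is on the -x end. Over both beads it measures 90 mm in x. The cover's clips hook under them.
- seal_top (a point): Middle of the black sponge-rubber seal inside the rim, 49 mm above the extractor's origin, on which the filter sits. It takes 7 N to start it yielding and 2.8 N more for each mm, down to a stop at 5 mm (21 N).
- filter_mid (a point): Middle of the loose filter cassette, 17 mm above its underside, 17 mm below its top; z up, x along its pull rib. Blue rigid frame 71 (x) x 55 (y) x 20 (z) mm with white pleats; the blue pull rib on top in the middle is 34 (x) x 10 (y) x 14 (z) mm. It starts flat on the bench, rib up; both ways round are alike.
- filter: The filter cassette (80 g), origin at the centre of its underside, axes as filter_mid. Seated, its underside is about 49 mm above the extractor's origin and its frame stands 6 mm proud of the rim. The cover presses on the frame, not on the rim; the frame is crushed by more than 30 N.
- cover: The cover (dark plastic, orange clips, 134 g), origin at the centre of its underside, the foot of its two skirts. Skirts: along the long sides, 80 mm long (x), 20 mm deep, 70.2 mm clear between them. Plate: 4 mm thick, underside at 20.2 mm. On it a hollow hump to grip, 64 (x) x 32 (y) x 20 (z) mm, flat top. Over all 99 x 76 x 44 mm.
- cover_mid (a point): Middle of the cover: on its axis, 22 mm above its underside, 22 mm below the top of the hump; z up, x along the hump. It starts on the bench, hump up; both ways round are alike. Heights of this point above the extractor's origin: skirts reach the rim's top at 85 mm, clips meet the beads at about 72.5 mm, plate meets the filter at 71 mm, snapped on about 67.3 mm, seal at its stop 65.8 mm.
- clip_front (a joint): Angle of the orange clip arm (26 mm wide, hanging 20 mm below the plate) at the cover's -x end. 0 = at rest; the bead spreads it to about 0.12, and it springs back to 0 when its hook snaps under the bead. Going over the beads takes a push of 12 to 22 N in all, different each time.
- clip_rear (a joint): Angle of the like clip arm at the cover's +x end. Both hooks are sure to be caught once the cover has been pressed down to the seal's stop (a push of 21 to 25 N); let go, it rises about 1.5 mm and hangs on its hooks, pushed up by the seal.
- magnifier_lamp_upper_arm: Spring arm of the magnifier lamp with its round white lens cover: a disc of radius 150 mm hanging level about 0.45 m above the bench, its centre about 0.78 m ahead of the robot and 0.11 m to its right, its near edge about 0.62 m ahead. An obstacle for tall wrists: cross from one side of the bench to the other nearer the robot, about 0.45 m ahead.
- loupe: Folding steel loupe, 24 x 38 x 12 mm, lying on the bench; origin at the centre of its underside. Bystander.
- ring_clamp: Wooden ring clamp with a brass bolt, 32 x 122 x 23 mm, lying on the bench; origin at the centre of its underside, y along it. Bystander.
- tweezers: Steel tweezers, 14 x 150 x 10 mm, lying on the bench; origin at the centre of their underside, y along them. Bystander.
Things that resemble listed ones, but are neither listed nor needed, are in the scene too. There is more than one size of the filter; the job needs the larger.

How it is judged:
By the outcome, as a careful person would: the job done as asked, in the order asked, and still so for the second after the job is handed in, with the robot touching nothing.
It also fails if it takes over 72 s, if anything falls off the work surface, if the arm or the gripper's body presses on something with over 40 N, if the wrist force passes 120 N, or if a joint passes its speed limit or range.

### The arm

A 6-joint arm with a two-finger parallel gripper is mounted at the origin on a cart in front of the work surface, level with it; the furniture and walls round the work are solid. World frame = base frame: x ahead of the robot, y to its left, z up, the work surface at z = 0. Lengths are in m, angles in rad, forces in N, time in s.
With the tool pointing down it reaches from about 0.275 to 0.825 m from the base axis. Payload 5.2 kg.
Tool frame: the origin (TCP) lies on the centre line of the jaws, within the pads' length; the fingertips stand 25 mm ahead of it and the grasp point (between the pads) lies 6 mm ahead of it (bot.tip_extent is the distance from the TCP to the fingertips, in m); z points along the fingers, x is the direction in which the jaws open and shut, and the axes are right-handed (so a half turn about z gives the same grasp; the last joint's range is limited). The gripper opens to 93 mm and grips with 3 to 60 N. Pads are 15 mm wide; open, the fingers measure 128 mm over their backs; the gripper's body (75 mm by 188 mm) begins 65 mm behind the grasp point.
Start: joints at [0.919, 0.259, 1.535, -0, 1.348, -0.203], TCP at [0.239, 0.496, 0.244] pointing down, gripper open.
Joint ranges: [-3.14, 3.14], [-0.91, 2.08], [0.19, 2.58], [-1.22, 4.36], [0.22, 2.71], [-3.12, 3.12]. Speed limits (rad/s): [2.57, 2.57, 3.14, 3.14, 3.14, 3.14].

### API

Orientations are given as a unit quaternion [x, y, z, w].
In Python, from bench import bot, capture, camera_model, finish_job gives the robot as it stands. The module is installed in compiled form; this text tells all that it offers.
- The arm moves only by the tool step_arm, never from a script. Its arguments are lists of equal length, an entry for each row: "jaw": the opening, from 0 (shut) to 1 (fully open); "offset": the shift along the world's x, y, z in units of 0.08 m (1.0 is 0.08 m), a list of three; "turn": the turn about the world's z in units of 90 degrees (1.0 is 90 degrees). In form: {"jaw": [jaw, ...], "offset": [[tx, ty, tz], ...], "turn": [turn, ...]}. A call has exactly 8 rows; each row is the pose to reach, as a shift and turn from the pose measured when the call began; what a row does not reach only later rows make up. A row lasts 1/8 s, in which the tool goes at most 62.5 mm and 10.7 degrees, less where a joint would pass 70% of its speed; a pose out of reach is approached as far as the arm can. A call with a number of a shift or a turn outside -1 to 1 is refused whole. A call with a gripper value outside its range is refused whole. The fingers move at their own pace and stop on an object; "force" is the grip in N (left out, the last holds). Time passes only in rows, so rows that repeat a pose let the fingers close, or fill a call up. It gives the time, the measured TCP pose, the force and the opening at its end, in the units of the state.
- bot.get_state(): the state, without advancing time (a new reading comes with each control period).
- capture(name): name is "scene" or "top"; returns the picture (384x512x3 uint8, blue, green, red); there is no depth.
- camera_model(name): a dict with "camera_matrix" (3x3 intrinsics, pixels), "dist" ([k1, k2, p1, p2, k3] as OpenCV has them; the pictures are not rectified), "T" (4x4, takes a point from camera to world coordinates). Camera axes: x right, y down, z forward; pixel columns grow to the right and rows downward; lengths in m; the calibration is good to about 2 mm. A picture is of the moment at which its call begins. camera_model takes no time and is no camera call.
- finish_job(): hands the job in, once; it reports no verdict.
The state is a dict: "time": time; "q": joint angles; "qd": joint speeds; "tau": joint torques, N m; "tcp_pos": TCP position; "tcp_rot": TCP orientation; "contact_force": force on the tool from outside, world axes, zero at the start; "ft_torque": the same for the moment, N m; "gripper_width": finger opening in m.
Only numpy, scipy, OpenCV 4.12 (cv2) and the standard library are available. Lean on these libraries where they do the work, as an engineer would, in place of code of your own. Each camera call takes 0.05 s, during which the arm holds its last target. There are 200 camera calls.

## Working session

There is one attempt and no reset: what is moved stays moved. The work goes in short steps, Python scripts to look and compute and a tool call to move; the robot and the scene stay as the last step left them, time stands still between calls to the robot, and variables do not carry over. Pictures are saved under pics/ and viewed, about 8 in all and at most 12, crops included, and the job is handed in when it is done.

Besides the shell and the picture viewer there is one more tool, called after "Call:" as name(argument=value, ...) on one line, values as JSON. step_arm: Moves the arm, as the interface text tells. Shifts and turns lie within -1 to 1; 1 stands for 0.08 m of shift or 90 degrees of turn. Its arguments: {"type":"object","properties":{"jaw":{"type":"array"},"offset":{"type":"array"},"turn":{"type":"array"},"force":{"type":"number"}},"required":["jaw","offset","turn"]}

```bash
mkdir -p pics
python3 - <<'E'
from bench import bot,capture,camera_model
import cv2,numpy as np
np.set_printoptions(precision=4,suppress=True)
for n in("scene","top"):
    im=capture(n);cv2.imwrite(f"pics/{n}0.png",im);m=camera_model(n)
    print(n,m["camera_matrix"].tolist(),m["dist"],m["T"])
s=bot.get_state();print(s)
E
```

```text
scene [[457.35360473662615, 0.0, 255.6030054802803], [0.0, 457.35360473662615, 193.36399782998402], [0.0, 0.0, 1.0]] [-0.0821  0.      0.      0.      0.    ] [[ 0.6551 -0.4347  0.6179 -0.1892]
 [-0.7553 -0.3568  0.5497 -0.8302]
 [-0.0185 -0.8269 -0.5621  0.749 ]
 [ 0.      0.      0.      1.    ]]
top [[368.05416312246854, 0.0, 256.0582312334117], [0.0, 368.05416312246854, 195.44778168811789], [0.0, 0.0, 1.0]] [0.0204 0.     0.     0.     0.    ] [[-0.0164 -0.9811  0.1928  0.3302]
 [-0.9998  0.0146 -0.011  -0.1248]
 [ 0.008  -0.1929 -0.9812  1.3187]
 [ 0.      0.      0.      1.    ]]
{'time': 0.1, 'q': array([ 0.9192,  0.2593,  1.5359,  0.    ,  1.348 , -0.2028]), 'qd': array([ 0.0001, -0.002 , -0.0021,  0.0019,  0.0002, -0.0015]), 'tau': array([  0.0004, -43.821 , -28.4645,   0.0719,   0.0362,  -0.0001]), 'tcp_pos': array([0.2383, 0.4952, 0.2429]), 'tcp_rot': array([ 0.8467,  0.532 , -0.0008,  0.0003]), 'contact_force': array([-0.2135,  0.2086, -0.5461]), 'ft_torque': array([-0.0093,  0.0183, -0.0219]), 'gripper_width': 0.09298165575207015}
```

View pics/scene0.png

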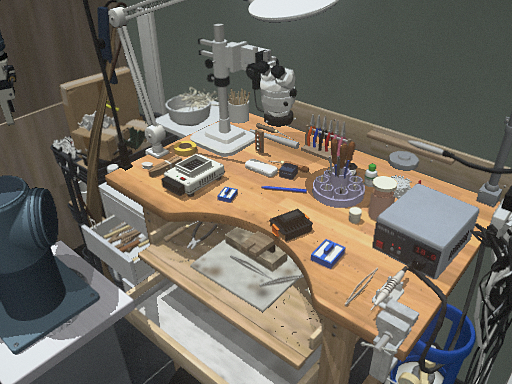

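View pics/top0.png

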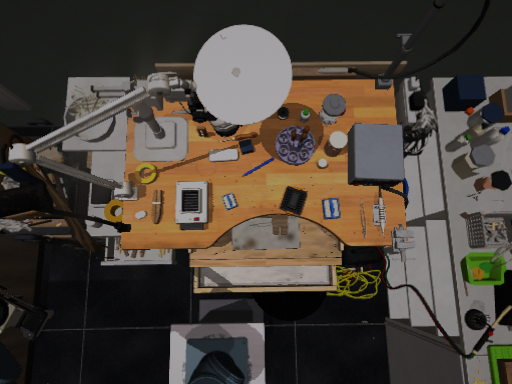

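The scene view shows the extractor at about (193,175), the small filter at (228,194), the cover at (291,223) and the large filter at (328,254). In the top view they are at (192,203), (229,201), (293,200) and (332,208). Next I'll enlarge these areas to measure them.

```bash
cat > h.py <<'E'
from bench import bot,capture,camera_model
import cv2,numpy as np
np.set_printoptions(precision=4,suppress=True)
def ray(n,uv):
    m=camera_model(n);p=cv2.undistortPoints(np.float64(uv).reshape(-1,1,2),m["camera_matrix"],m["dist"])[:,0]
    return m["T"][:3,3],np.c_[p,np.ones(len(p))]@m["T"][:3,:3].T
def onplane(n,uv,z):
    o,d=ray(n,uv);return o+d*((z-o[2])/d[:,2])[:,None]
def proj(n,P):
    m=camera_model(n);R=m["T"][:3,:3].T
    return cv2.projectPoints(np.float64(P).reshape(-1,1,3),cv2.Rodrigues(R)[0],-R@m["T"][:3,3],m["camera_matrix"],m["dist"])[0][:,0]
def tri(u1,u2):
    (a,d),(b,e)=ray("scene",[u1]),ray("top",[u2]);d=d[0];e=e[0]
    s=np.linalg.lstsq(np.c_[d,-e],b-a,rcond=None)[0];p,q=a+s[0]*d,b+s[1]*e
    return (p+q)/2,np.linalg.norm(p-q)
E
python3 - <<'E'
import cv2,numpy as np
s=cv2.imread("pics/scene0.png");t=cv2.imread("pics/top0.png")
c=lambda im,x,y,w,h,k:cv2.resize(im[y:y+h,x:x+w],None,fx=k,fy=k,interpolation=cv2.INTER_CUBIC)
A=np.vstack([np.hstack([c(s,155,140,80,60,5),c(s,262,202,80,60,5)]),np.hstack([c(t,170,175,50,37,8)[:296],c(t,278,180,50,37,8)[:296]])])
cv2.imwrite("pics/crop.png",A);print(A.shape)
E
```

```text
(596, 800, 3)
```

View pics/crop.png

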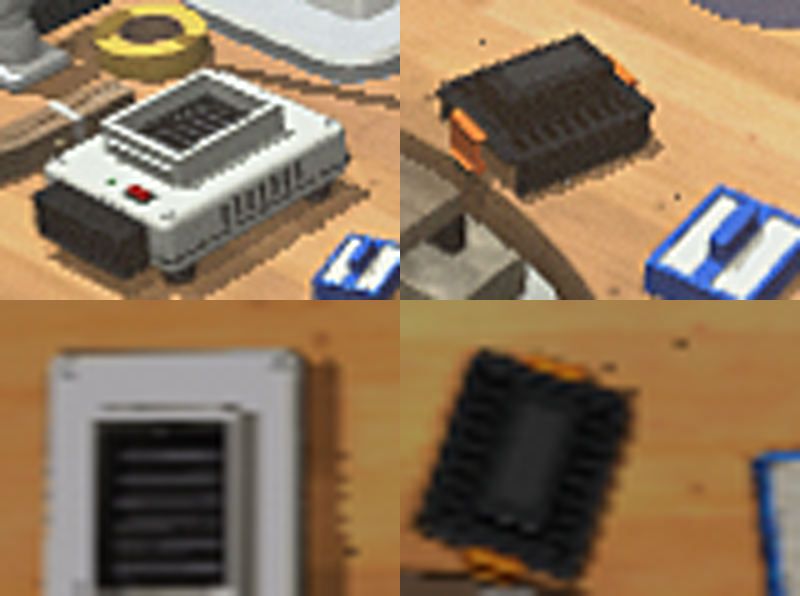

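The crops show the rim clearly in both views. The top crop cuts off the extractor's lower part. I'll make one composite, larger and with grid ticks, so I can pick the corners.

Run:
```python
import cv2,numpy as np
s=cv2.imread("pics/scene0.png");t=cv2.imread("pics/top0.png")
A=np.zeros((600,800,3),np.uint8)
def put(im,x,y,w,h,k,X,Y):
    c=cv2.resize(im[y:y+h,x:x+w],None,fx=k,fy=k,interpolation=cv2.INTER_CUBIC)
    for i in range(0,w,10):
        cv2.line(c,(i*k+k//2,0),(i*k+k//2,6),(0,255,0));cv2.putText(c,str(x+i),(i*k,16),0,.3,(0,255,0))
    for j in range(0,h,10):
        cv2.line(c,(0,j*k+k//2),(6,j*k+k//2),(0,255,0));cv2.putText(c,str(y+j),(8,j*k+8),0,.3,(0,255,0))
    A[Y:Y+h*k,X:X+w*k]=c
put(s,160,150,68,50,7,0,0)
put(t,172,178,40,54,8,480,0)
put(s,306,236,42,34,6,0,360)
put(t,318,195,28,25,6,260,400)
put(t,278,182,32,26,5,440,440)
put(s,268,206,40,34,4,630,440)
cv2.imwrite("pics/crop2.png",A)
```

```text
(no output)
```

View pics/crop2.png

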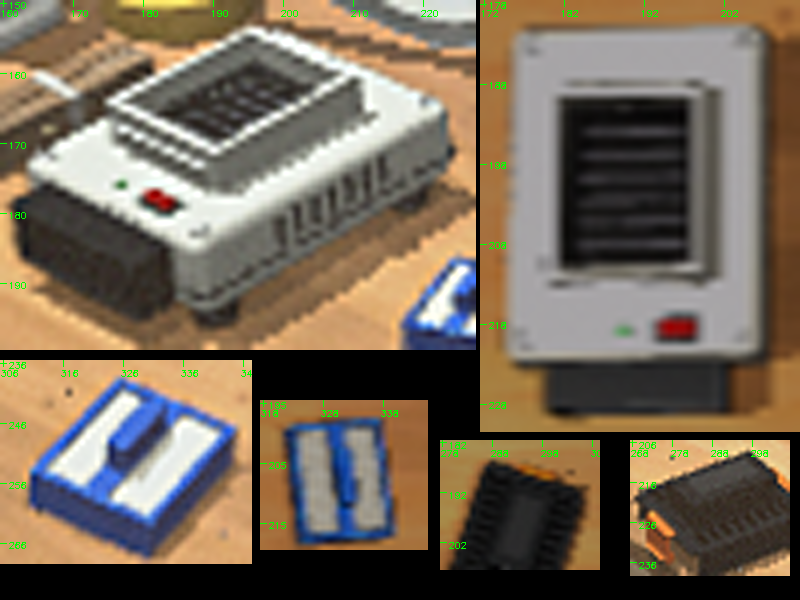

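The view gives these points:
- **Rim opening, top view:** corners at about (181.5,189.4), (197.8,189.6), (181.3,210.6) and (197.8,211).
- **Rim opening, scene view:** corners at about (178.2,164.4), (194.9,155.6), (207.6,160.6) and (189.9,169.9).

Next I'll refine them to subpixel lines and measure the filter and cover by colour.

```bash
cat >> h.py <<'E'
from scipy.ndimage import map_coordinates
def refine(im,c,r=1.6):
    "c: 4 rough corners in order; refine to intersections of subpixel edge lines"
    g=im.astype(float).mean(2);c=np.float64(c);L=[]
    for i in range(4):
        a,b=c[i],c[(i+1)%4];t=(b-a)/np.linalg.norm(b-a);nn=np.array([-t[1],t[0]])
        S=np.linspace(.15,.85,30)[:,None]*(b-a)+a;o=np.arange(-r,r+.01,.1)
        P=S[:,None]+o[None,:,None]*nn
        v=map_coordinates(g,[P[...,1],P[...,0]],order=3);G=np.abs(np.gradient(v,axis=1))
        G=G**2;e=(G*o).sum(1)/G.sum(1)
        vx,vy,x,y=cv2.fitLine((S+e[:,None]*nn).astype(np.float32),cv2.DIST_HUBER,0,.01,.01).ravel()
        L.append(np.cross([x,y,1],[x+vx,y+vy,1]))
    q=[np.cross(L[i-1],L[i]) for i in range(4)]
    return np.array([p[:2]/p[2] for p in q])
E
cat > m1.py <<'E'
from h import *
s=cv2.imread("pics/scene0.png");t=cv2.imread("pics/top0.png")
# order: corners (-x+y),(+x+y),(+x-y),(-x-y)
ct=[(181.3,210.6),(181.5,189.4),(197.8,189.6),(197.8,211)]
cs=[(178.2,164.4),(194.9,155.6),(207.6,160.6),(189.9,169.9)]
rt,rs=refine(t,ct),refine(s,cs);print(rt,rs)
P=[]
for a,b in zip(rs,rt):
    p,e=tri(a,b);P.append(p);print(p,e)
P=np.array(P);print("centre",P.mean(0),"sides",np.linalg.norm(P-np.roll(P,-1,0),axis=1))
x=P[1]-P[0]+P[2]-P[3];y=P[0]-P[3]+P[1]-P[2];print("yaw",np.degrees([np.arctan2(x[1],x[0]),np.arctan2(-y[0],y[1])]))
for z in (.063,.067,.071):
    a,b=onplane("top",rt,z),onplane("scene",rs,z)
    print(z,a.mean(0),b.mean(0),[np.degrees(np.arctan2(*(q[1]-q[0]+q[2]-q[3])[1::-1])) for q in(a,b)])
def blob(n,im,lo,hi,box,k=1):
    x,y,w,h=box;m=np.zeros(im.shape[:2],np.uint8);hsv=cv2.cvtColor(im,cv2.COLOR_BGR2HSV)
    m[y:y+h,x:x+w]=cv2.inRange(hsv,lo,hi)[y:y+h,x:x+w]
    C=sorted(cv2.findContours(m,0,2)[0],key=cv2.contourArea)[::-1][:k];return m,C
print("FILTER")
for n,im,bx in(("top",t,(316,192,32,30)),("scene",s,(304,232,46,42))):
    m,C=blob(n,im,(105,110,50),(130,255,255),bx);r=cv2.minAreaRect(C[0]);print(n,"blue",r)
    w,W=blob(n,im,(0,0,100),(180,70,255),bx,2)
    for c in W: 
        M=cv2.moments(c);r=cv2.minAreaRect(c);print("  white",M["m00"],M["m10"]/M["m00"],M["m01"]/M["m00"],r)
print("COVER")
for n,im,bx in(("top",t,(276,182,34,36)),("scene",s,(264,204,48,40))):
    m,C=blob(n,im,(0,0,0),(180,255,60),bx);print(n,"dark",cv2.minAreaRect(C[0]))
    print(cv2.boxPoints(cv2.minAreaRect(C[0])).tolist())
    hsv=cv2.cvtColor(im,cv2.COLOR_BGR2HSV);x,y,w,h=bx
    o=cv2.inRange(hsv,(5,215,90),(18,255,255))[y:y+h,x:x+w]
    N,l,st,ce=cv2.connectedComponentsWithStats(o);print([(st[i,4],ce[i]+[x,y]) for i in range(1,N) if st[i,4]>2])
E
python3 m1.py
```

```text
[[181.3087 210.7786]
 [181.3488 189.3954]
 [197.7673 189.4997]
 [197.8181 210.5554]] [[176.2    164.3608]
 [195.1727 154.4345]
 [209.3364 160.4686]
 [190.1235 170.3555]]
[0.5266 0.1181 0.067 ] 0.0006041823524570648
[0.6024 0.1191 0.0668] 0.002553498145084214
[0.6031 0.0611 0.066 ] 0.0069618234194642374
[0.5277 0.0606 0.0676] 0.003852270651831311
centre [0.5649 0.0897 0.0668] sides [0.0758 0.0581 0.0754 0.0575]
yaw [0.5616 0.8924]
0.063 [0.5643 0.0915 0.063 ] [0.5706 0.094  0.063 ] [np.float64(1.0723655056259893), np.float64(-0.873280386574479)]
0.067 [0.5635 0.0908 0.067 ] [0.5662 0.0886 0.067 ] [np.float64(1.0723655056259747), np.float64(-0.8732803865745888)]
0.071 [0.5628 0.0901 0.071 ] [0.5618 0.0832 0.071 ] [np.float64(1.0723655056259804), np.float64(-0.8732803865745744)]
FILTER
top blue ((330.8231201171875, 208.08462524414062), (19.72152328491211, 15.504340171813965), 82.87498474121094)
  white 64.5 327.1679586563307 207.98191214470282 ((327.1307678222656, 208.04615783691406), (16.496618270874023, 4.961389541625977), 82.87498474121094)
  white 52.5 335.2603174603174 208.03174603
[... 453 characters left out ...]
3051757812), (6.363960266113281, 18.384777069091797), 45.0)
COVER
top dark ((293.20269775390625, 200.21621704101562), (21.24770736694336, 24.11504364013672), 17.102725982666016)
[[279.502685546875, 208.6162109375], [286.5946044921875, 185.56756591796875], [306.9027099609375, 191.81622314453125], [299.810791015625, 214.8648681640625]]
[(np.int32(10), array([297.1, 188.1])), (np.int32(14), array([288.7857, 212.2143]))]
scene dark ((291.30926513671875, 224.3041534423828), (25.774694442749023, 38.41075897216797), 68.96248626708984)
[[268.7577209472656, 219.17013549804688], [304.6082458496094, 205.3814697265625], [313.8608093261719, 229.43817138671875], [278.0102844238281, 243.22683715820312]]
[]
```

```bash
cat > m2.py <<'E'
from h import *
t=cv2.imread("pics/top0.png");s=cv2.imread("pics/scene0.png")
f=lambda X,Y:(172+(X-480+.5)/8-.5,178+(Y+.5)/8-.5)
d=refine(t,[f(508,357),f(514,32),f(768,30),f(757,357)],2)
D=onplane("top",d,.046);print("deck",D.mean(0),np.linalg.norm(D-np.roll(D,-1,0),axis=1))
for a,b in((0,1),(3,2)):print(np.degrees(np.arctan2(*(D[b]-D[a])[1::-1])))
print("front edge",np.degrees(np.arctan2(*(-(D[0]-D[3])[:2]*[1,-1]))),"rear",np.degrees(np.arctan2(*(-(D[1]-D[2])[:2]*[1,-1]))))
print("filter top",onplane("top",[(331.2,208.0),(330.8,208.1)],.02),"scene white",onplane("scene",[(326.9,251.2)],.02))
r=onplane("top",[(327.5-4.5,208),(327.5,208)],.02)
w=refine(t,[(f0) for f0 in [(324.2,218.3),(322.4,199.2),(337.8,198.0),(339.9,217.3)]],1.2)
W=onplane("top",w,.02);print("filter rect",W.mean(0),np.linalg.norm(W-np.roll(W,-1,0),axis=1),np.degrees([np.arctan2(*(W[1]-W[0])[1::-1]),np.arctan2(*(W[2]-W[3])[1::-1])]))
c=onplane("top",[(297.1,188.1),(288.79,212.21)],.022);print("cover",c.mean(0),np.degrees(np.arctan2(*(c[0]-c[1])[1::-1])),np.linalg.norm(c[0]-c[1]))
b=onplane("top",[[279.5,208.6],[286.6,185.6],[306.9,191.8],[299.8,214.86]],.022);print(b.mean(0),np.degrees([np.arctan2(*(b[1]-b[0])[1::-1]),np.arctan2(*(b[2]-b[3])[1::-1])]))
print("others (loupe..)",onplane("top",[(229,201),(157,207),(367,220)],0))
st=bot.get_state();R=__import__("scipy.spatial.transform",fromlist=["Rotation"]).Rotation.from_quat(st["tcp_rot"]).as_matrix();print("tool x dir deg",np.degrees(np.arctan2(R[1,0],R[0,0])),R)
E
python3 m2.py
```

```text
deck [0.5619 0.0895 0.046 ] [0.1472 0.1072 0.1427 0.1106]
-1.133455695651872
0.15269791013294295
front edge 2.1760448408750332 rear -0.1520448538377814
filter top [[ 0.5356 -0.4073  0.02  ]
 [ 0.5353 -0.4058  0.02  ]] scene white [[ 0.5348 -0.4098  0.02  ]]
filter rect [ 0.5337 -0.4066  0.02  ] [0.0667 0.0529 0.0708 0.054 ] [1.8478 2.6242]
cover [ 0.5661 -0.2714  0.022 ] -20.658709388859762 0.09336087299927379
[ 0.5658 -0.2722  0.022 ] [-18.5453 -19.1142]
others (loupe..) [[ 0.5701 -0.0409  0.    ]
 [ 0.552   0.2192  0.    ]
 [ 0.4931 -0.5382  0.    ]]
tool x dir deg 64.28619557481403 [[ 0.4339  0.901  -0.001 ]
 [ 0.901  -0.4339 -0.0013]
 [-0.0016 -0.0004 -1.    ]]
```

Estimates so far:
- **Rim centre:** about (0.5635, 0.090, 0.067), yaw about 0.5°.
- **Filter:** about (0.535, -0.407), yaw about 3°.
- **Cover:** about (0.566, -0.272), yaw about -19.5°.

I'll travel to the filter now, keeping near the robot.

Call:
step_arm(jaw=[1,1,1,1,1,1,1,1], offset=[[0.25,-1,0],[0.25,-1,0],[0.25,-1,0],[0.25,-1,0],[0.25,-1,0],[0.25,-1,0],[0.25,-1,0],[0.25,-1,0]], turn=[-0.68,-0.68,-0.68,-0.68,-0.68,-0.68,-0.68,-0.68], force=10)

```text
time: 1.1
tcp_pos: [0.2582, 0.4151, 0.2427]
tcp_rot: [1.0, 0.028, -0.001, 0.0]
contact_force: [-0.8, -0.5, -0.3]
gripper_width: 0.0932
```

Call:
step_arm(jaw=[1,1,1,1,1,1,1,1], offset=[[0.5,-1,-0.5],[0.5,-1,-0.5],[0.5,-1,-0.5],[0.5,-1,-0.5],[0.5,-1,-0.5],[0.5,-1,-0.5],[0.5,-1,-0.5],[0.5,-1,-0.5]], turn=[0,0,0,0,0,0,0,0])

```text
time: 2.1
tcp_pos: [0.2981, 0.3353, 0.2028]
tcp_rot: [1.0, 0.028, -0.001, 0.0]
contact_force: [-0.8, -0.3, 0.2]
gripper_width: 0.0928
```

Call:
step_arm(jaw=[1,1,1,1,1,1,1,1], offset=[[0.75,-1,-0.3],[0.75,-1,-0.3],[0.75,-1,-0.3],[0.75,-1,-0.3],[0.75,-1,-0.3],[0.75,-1,-0.3],[0.75,-1,-0.3],[0.75,-1,-0.3]], turn=[0,0,0,0,0,0,0,0])

```text
time: 3.1
tcp_pos: [0.3579, 0.2555, 0.1788]
tcp_rot: [1.0, 0.029, -0.001, -0.0]
contact_force: [0.0, 0.7, -0.0]
gripper_width: 0.093
```

Call:
step_arm(jaw=[1,1,1,1,1,1,1,1], offset=[[0.75,-1,0],[0.75,-1,0],[0.75,-1,0],[0.75,-1,0],[0.75,-1,0],[0.75,-1,0],[0.75,-1,0],[0.75,-1,0]], turn=[0,0,0,0,0,0,0,0])

```text
time: 4.1
tcp_pos: [0.4178, 0.1758, 0.1789]
tcp_rot: [1.0, 0.029, -0.001, -0.0]
contact_force: [0.0, 0.1, 0.1]
gripper_width: 0.093
```

Call:
step_arm(jaw=[1,1,1,1,1,1,1,1], offset=[[0.4,-1,0],[0.4,-1,0],[0.4,-1,0],[0.4,-1,0],[0.4,-1,0],[0.4,-1,0],[0.4,-1,0],[0.4,-1,0]], turn=[0,0,0,0,0,0,0,0])

```text
time: 5.1
tcp_pos: [0.4498, 0.096, 0.1789]
tcp_rot: [1.0, 0.029, -0.001, -0.0]
contact_force: [-0.5, -0.2, 0.3]
gripper_width: 0.0931
```

Call:
step_arm(jaw=[1,1,1,1,1,1,1,1], offset=[[0,-1,0],[0,-1,0],[0,-1,0],[0,-1,0],[0,-1,0],[0,-1,0],[0,-1,0],[0,-1,0]], turn=[0,0,0,0,0,0,0,0])

```text
time: 6.1
tcp_pos: [0.4497, 0.0162, 0.1789]
tcp_rot: [1.0, 0.029, -0.001, -0.0]
contact_force: [0.2, -0.2, 0.1]
gripper_width: 0.0929
```

Call:
step_arm(jaw=[1,1,1,1,1,1,1,1], offset=[[0,-1,0],[0,-1,0],[0,-1,0],[0,-1,0],[0,-1,0],[0,-1,0],[0,-1,0],[0,-1,0]], turn=[0,0,0,0,0,0,0,0])

```text
time: 7.1
tcp_pos: [0.4498, -0.0636, 0.1789]
tcp_rot: [1.0, 0.03, -0.001, -0.0]
contact_force: [-0.9, -0.2, 0.2]
gripper_width: 0.0928
```

Call:
step_arm(jaw=[1,1,1,1,1,1,1,1], offset=[[0,-1,0],[0,-1,0],[0,-1,0],[0,-1,0],[0,-1,0],[0,-1,0],[0,-1,0],[0,-1,0]], turn=[0,0,0,0,0,0,0,0])

```text
time: 8.1
tcp_pos: [0.4498, -0.1434, 0.179]
tcp_rot: [1.0, 0.03, -0.001, -0.0]
contact_force: [-0.1, 0.1, -0.6]
gripper_width: 0.0928
```

Call:
step_arm(jaw=[1,1,1,1,1,1,1,1], offset=[[0.4,-1,-0.4],[0.4,-1,-0.4],[0.4,-1,-0.4],[0.4,-1,-0.4],[0.4,-1,-0.4],[0.4,-1,-0.4],[0.4,-1,-0.4],[0.4,-1,-0.4]], turn=[0,0,0,0,0,0,0,0])

```text
time: 9.1
tcp_pos: [0.4818, -0.2232, 0.1472]
tcp_rot: [1.0, 0.03, -0.001, 0.0]
contact_force: [1.1, -0.1, -0.4]
gripper_width: 0.0926
```

Call:
step_arm(jaw=[1,1,1,1,1,1,1,1], offset=[[0.5,-1,-0.4],[0.5,-1,-0.4],[0.5,-1,-0.4],[0.5,-1,-0.4],[0.5,-1,-0.4],[0.5,-1,-0.4],[0.5,-1,-0.4],[0.5,-1,-0.4]], turn=[0,0,0,0,0,0,0,0])

```text
time: 10.1
tcp_pos: [0.5219, -0.3031, 0.1154]
tcp_rot: [1.0, 0.03, -0.001, 0.0]
contact_force: [1.2, -0.6, 0.7]
gripper_width: 0.0927
```

Call:
step_arm(jaw=[1,1,1,1,1,1,1,1], offset=[[0.16,-1,-0.3],[0.16,-1,-0.5],[0.16,-1,-0.5],[0.16,-1,-0.5],[0.16,-1,-0.5],[0.16,-1,-0.5],[0.16,-1,-0.5],[0.16,-1,-0.5]], turn=[0,0,0,0,0,0,0,0])

```text
time: 11.1
tcp_pos: [0.5348, -0.3829, 0.0757]
tcp_rot: [1.0, 0.03, -0.0, 0.0]
contact_force: [-0.1, 0.0, -0.1]
gripper_width: 0.0926
```

Call:
step_arm(jaw=[1,1,1,0.65,0.65,0.65,0.65,0.65], offset=[[0,-0.3,0],[0,-0.3,-0.3],[0,-0.3,-0.58],[0,-0.3,-0.58],[0,-0.3,-0.58],[0,-0.3,-0.58],[0,-0.3,-0.58],[0,-0.3,-0.58]], turn=[0,0,0,0,0,0,0,0])

```text
time: 12.1
tcp_pos: [0.5353, -0.4073, 0.0305]
tcp_rot: [1.0, 0.03, 0.0, 0.001]
contact_force: [-0.1, 0.0, 5.4]
gripper_width: 0.0711
```

Squeezed at 71.1 mm, so the filter is centred along x at 0.5353. Next I open, rise, turn 90° and grip the rib.

Call:
step_arm(jaw=[1,1,1,0.5,0.5,0.5,0.5,0.5], offset=[[0,0,0],[0,0,0.3],[0,0,0.47],[0,0,0.47],[0,0,0.47],[0,0,0.47],[0,0,0.47],[0,0,0.47]], turn=[0,0,0,1,1,1,1,1])

```text
time: 13.1
tcp_pos: [0.5352, -0.4072, 0.068]
tcp_rot: [0.877, 0.481, 0.001, 0.001]
contact_force: [0.3, 0.0, 0.8]
gripper_width: 0.0483
```

Call:
step_arm(jaw=[0.3,0.3,0.3,0.3,0,0,0,0], offset=[[0,0,0],[0,0,0],[0,0,0],[0,0,-0.26],[0,0,-0.26],[0,0,-0.26],[0,0,-0.26],[0,0,-0.26]], turn=[0.4,0.4,0.4,0.4,0.4,0.4,0.4,0.4], force=20)

```text
time: 14.1
tcp_pos: [0.5353, -0.4073, 0.0476]
tcp_rot: [0.685, 0.728, 0.001, 0.001]
contact_force: [0.1, -0.1, 1.0]
gripper_width: 0.0098
```

Call:
step_arm(jaw=[0,0,0,0,0,0,0,0], offset=[[0,0,0.25],[0,0,0.6],[-0.1,0.2,0.9],[-0.2,0.4,1],[-0.3,0.6,1],[-0.4,0.8,1],[-0.5,1,1],[-0.5,1,1]], turn=[0,0,0,0,0,0,-0.033,-0.033])

```text
time: 15.1
tcp_pos: [0.4944, -0.3255, 0.127]
tcp_rot: [0.703, 0.711, 0.001, -0.0]
contact_force: [1.1, -0.7, -1.4]
gripper_width: 0.0098
```

Call:
step_arm(jaw=[0,0,0,0,0,0,0,0], offset=[[-0.08,0.15,0.1],[-0.15,0.3,0.2],[-0.23,0.45,0.3],[-0.3,0.6,0.4],[-0.4,0.75,0.4],[-0.5,0.9,0.4],[-0.5,1,0.4],[-0.5,1,0.4]], turn=[0,0,0,0,0,0,0,0])

```text
time: 16.1
tcp_pos: [0.4544, -0.245, 0.159]
tcp_rot: [0.703, 0.711, 0.001, -0.0]
contact_force: [0.2, 0.2, -0.5]
gripper_width: 0.01
```

Call:
step_arm(jaw=[0,0,0,0,0,0,0,0], offset=[[0,0.15,0],[0,0.3,0],[0,0.45,0],[0,0.6,0],[0,0.75,0],[0,0.9,0],[0,1,0],[0,1,0]], turn=[0,0,0,0,0,0,0,0])

```text
time: 17.1
tcp_pos: [0.4544, -0.1644, 0.159]
tcp_rot: [0.703, 0.711, 0.001, -0.0]
contact_force: [1.1, 0.7, -1.2]
gripper_width: 0.01
```

Call:
step_arm(jaw=[0,0,0,0,0,0,0,0], offset=[[0,0.15,0],[0,0.3,0],[0,0.45,0],[0,0.6,0],[0,0.75,0],[0,0.9,0],[0,1,0],[0,1,0]], turn=[0,0,0,0,0,0,0,0])

```text
time: 18.1
tcp_pos: [0.4544, -0.0838, 0.159]
tcp_rot: [0.702, 0.712, 0.001, -0.0]
contact_force: [0.4, 0.6, -0.2]
gripper_width: 0.0098
```

Call:
step_arm(jaw=[0,0,0,0,0,0,0,0], offset=[[0,0.15,0],[0,0.3,0],[0,0.45,0],[0,0.6,0],[0,0.75,0],[0,0.9,0],[0,1,0],[0,1,0]], turn=[0,0,0,0,0,0,0,0])

```text
time: 19.1
tcp_pos: [0.4543, -0.0032, 0.159]
tcp_rot: [0.702, 0.712, 0.001, -0.0]
contact_force: [0.2, -1.0, -1.6]
gripper_width: 0.0097
```

Call:
step_arm(jaw=[0,0,0,0,0,0,0,0], offset=[[0.1,0.15,0],[0.2,0.3,0],[0.3,0.45,0],[0.45,0.6,0],[0.6,0.75,0],[0.7,0.8,0],[0.7,0.8,0],[0.7,0.8,0]], turn=[0,0,0,0,0,0,0,0])

```text
time: 20.1
tcp_pos: [0.51, 0.0606, 0.1589]
tcp_rot: [0.702, 0.712, 0.0, -0.001]
contact_force: [-0.4, -0.1, -0.7]
gripper_width: 0.0097
```

Call:
step_arm(jaw=[0,0,0,0,0,0,0,0], offset=[[0.15,0.1,0],[0.3,0.2,0],[0.45,0.3,0],[0.6,0.37,0],[0.67,0.37,-0.15],[0.67,0.37,-0.3],[0.67,0.37,-0.45],[0.67,0.37,-0.45]], turn=[0,0,0,0,0,0,0,0])

```text
time: 21.1
tcp_pos: [0.5622, 0.09, 0.1212]
tcp_rot: [0.702, 0.712, -0.001, -0.002]
contact_force: [-0.8, 0.4, -0.3]
gripper_width: 0.0102
```

Run:
```python
from h import *
A=np.zeros((600,800,3),np.uint8)
for n,(x,y,w,h,k),X in(("scene",(155,120,80,85,5),0),("top",(165,170,50,64,8),400)):
    im=capture(n);cv2.imwrite(f"pics/{n}1.png",im)
    c=cv2.resize(im[y:y+h,x:x+w],None,fx=k,fy=k,interpolation=cv2.INTER_CUBIC);A[:c.shape[0],X:X+c.shape[1]]=c
cv2.imwrite("pics/v1.png",A);s=bot.get_state();print(s["time"],s["tcp_pos"])
```

```text
21.2 [0.5634 0.09   0.1227]
```

View pics/v1.png

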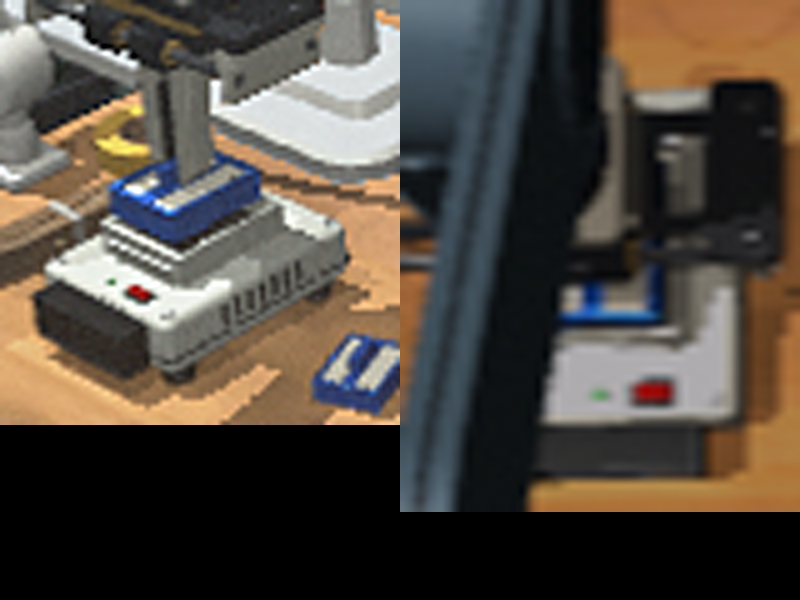

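The filter hangs about 8 mm above the port and looks centred. In the scene view its near lower corner is at about (190.5,168.1), and in the top view its -x,-y frame corner is at about (197.2,209.7). I'll compare these with the arm's pose to find the camera bias.

Run:
```python
from h import *
s=bot.get_state();c=s["tcp_pos"]-[0,0,.0476];a=np.radians(.8);R=np.array([[np.cos(a),-np.sin(a),0],[np.sin(a),np.cos(a),0],[0,0,1]])
k=[(-.0355,.0275,0),(-.0355,-.0275,0),(.0355,-.0275,0),(-.0355,.0275,.02),(-.0355,-.0275,.02),(.0355,-.0275,.02)]
P=c+np.array(k)@R.T
pr=lambda n:proj(n,P)
f=lambda p:(155+(p[0]+.5)/5-.5,120+(p[1]+.5)/5-.5)
print("pred scene crop",(pr("scene")+.5-[155,120])*5-.5);print("pred top crop",(pr("top")+.5-[165,170])*8-.5+[400,0])
# hypothesised rim inner/outer top corners
rc=np.array([.5635,.090,.067])
for w,d in((.074,.058),(.084,.068)):
    K=rc+np.array([(-w/2,d/2,0),(w/2,d/2,0),(w/2,-d/2,0),(-w/2,-d/2,0)])@R.T
    print("rim scene crop2",(proj("scene",K)+.5-[160,150])*7-.5,"\ntop crop2",(proj("top",K)+.5-[172,178])*8-.5+[480,0])
```

```text
pred scene crop [[108.3832 212.0031]
 [172.1328 241.844 ]
 [259.8435 193.4018]
 [104.4846 182.39  ]
 [168.6665 211.7729]
 [257.217  163.9168]]
pred top crop [[533.4496 324.0312]
 [662.9189 320.2769]
 [662.9774 157.5135]
 [524.3144 316.6895]
 [655.8512 312.8819]
 [655.9849 147.6428]]
rim scene crop2 [[114.2878 103.8755]
 [241.7862  35.8503]
 [335.6278  77.1612]
 [208.1482 148.2593]] 
top crop2 [[557.5711 266.2893]
 [559.0821  97.4783]
 [693.2567  93.7431]
 [693.2659 262.3486]]
rim scene crop2 [[ 97.4974 104.8971]
 [242.2257  27.9632]
 [352.2393  76.1689]
 [207.5357 157.1934]] 
top crop2 [[545.7432 278.1759]
 [547.6077  86.529 ]
 [704.7982  82.1656]
 [704.957  273.539 ]]
```

The filter's corners match the arm's pose in the top view: predicted outer corner (663,320), seen at (662,322). In the scene view the filter and the rim show the same small shift, so the alignment is good to under 1 mm and I'll insert.

Call:
step_arm(jaw=[0,0,0,0,0,0,0,0], offset=[[0,0,-0.04],[0,0,-0.08],[0,0,-0.12],[0,0,-0.16],[0,0,-0.2],[0,0,-0.23],[0,0,-0.26],[0,0,-0.26]], turn=[0,0,0,0,0,0,0,0])

```text
time: 22.2
tcp_pos: [0.5636, 0.09, 0.1028]
tcp_rot: [0.702, 0.712, 0.0, -0.001]
contact_force: [-2.5, -0.2, 6.8]
gripper_width: 0.0097
```

Call:
step_arm(jaw=[0,0,0,0,0,0,0,0], offset=[[-0.01,0,-0.01],[-0.01,0,-0.02],[-0.01,0,-0.03],[-0.01,0,-0.03],[-0.01,0,-0.03],[-0.01,0,-0.03],[-0.01,0,-0.03],[-0.01,0,-0.03]], turn=[0,0,0,0,0,0,0,0])

```text
time: 23.2
tcp_pos: [0.5635, 0.0901, 0.102]
tcp_rot: [0.702, 0.712, 0.001, 0.0]
contact_force: [-1.3, -0.6, 8.8]
gripper_width: 0.0098
```

The force rises like the seal's (6.8 N, then 8.8 N for 0.8 mm more), so the filter is on its seal. I'll release it and squeeze the rim lightly across y to find its centre by touch for the cover.

Call:
step_arm(jaw=[1,1,1,1,1,1,1,1], offset=[[0,0,0.02],[0,0,0.02],[0,0,0.02],[0,0,0.02],[0,0,0.02],[0,0,0.02],[0,0,0.02],[0,0,0.02]], turn=[0,0,0,0,0,0,0,0], force=5)

```text
time: 24.2
tcp_pos: [0.5635, 0.09, 0.1036]
tcp_rot: [0.702, 0.712, 0.001, 0.0]
contact_force: [0.3, 0.4, -0.0]
gripper_width: 0.0854
```

Call:
step_arm(jaw=[1,1,1,0.6,0.6,0.6,0.6,0.6], offset=[[0,0,-0.1],[0,0,-0.2],[0,0,-0.27],[0,0,-0.27],[0,0,-0.27],[0,0,-0.27],[0,0,-0.27],[0,0,-0.27]], turn=[0,0,0,0,0,0,0,0])

```text
time: 25.2
tcp_pos: [0.5637, 0.0896, 0.0822]
tcp_rot: [0.702, 0.712, 0.001, 0.001]
contact_force: [-0.4, -2.7, 0.5]
gripper_width: 0.0679
```

Run:
```python
from h import *
s=bot.get_state();print({k:s[k] for k in("tcp_pos","contact_force","ft_torque","gripper_width")})
```

```text
{'tcp_pos': array([0.5637, 0.0896, 0.0822]), 'contact_force': array([-0.3747, -2.7285,  0.4898]), 'ft_torque': array([-0.6267,  0.0112,  0.0083]), 'gripper_width': 0.06794234035523003}
```

Rim centre y = 0.0896 by touch (67.9 mm wide). Now to the cover: squeeze the hump across 32 mm first, then grip it lengthwise at 64 mm.

Call:
step_arm(jaw=[0.9,0.9,0.9,0.9,0.9,0.9,0.9,0.9], offset=[[0,0,0],[0,0,0.1],[0,0,0.6],[0,0,1],[-0.2,-0.2,1],[-0.5,-0.5,1],[-0.5,-0.5,1],[-0.5,-0.5,1]], turn=[0,0,0,0,0,0,0,0])

```text
time: 26.2
tcp_pos: [0.5244, 0.0499, 0.1629]
tcp_rot: [0.702, 0.712, 0.002, 0.001]
contact_force: [0.4, -0.5, 0.1]
gripper_width: 0.0838
```

Call:
step_arm(jaw=[0.6,0.6,0.6,0.6,0.6,0.6,0.6,0.6], offset=[[-0.8,-1,0],[-0.8,-1,0],[-0.8,-1,0],[-0.8,-1,0],[-0.8,-1,0],[-0.8,-1,0],[-0.8,-1,0],[-0.8,-1,0]], turn=[-0.225,-0.225,-0.225,-0.225,-0.225,-0.225,-0.225,-0.225])

```text
time: 27.2
tcp_pos: [0.4604, -0.0299, 0.1628]
tcp_rot: [0.816, 0.578, 0.002, 0.001]
contact_force: [0.2, -0.1, 0.1]
gripper_width: 0.0556
```

Call:
step_arm(jaw=[0.6,0.6,0.6,0.6,0.6,0.6,0.6,0.6], offset=[[0,-1,0],[0,-1,0],[0,-1,0],[0,-1,0],[0,-1,0],[0,-1,0],[0,-1,0],[0,-1,0]], turn=[0,0,0,0,0,0,0,0])

```text
time: 28.2
tcp_pos: [0.4605, -0.1097, 0.1628]
tcp_rot: [0.816, 0.578, 0.002, 0.001]
contact_force: [-0.3, -1.3, -0.2]
gripper_width: 0.0559
```

Call:
step_arm(jaw=[0.6,0.6,0.6,0.6,0.6,0.6,0.6,0.6], offset=[[0.5,-1,-0.3],[0.5,-1,-0.3],[0.5,-1,-0.3],[0.5,-1,-0.3],[0.5,-1,-0.3],[0.5,-1,-0.3],[0.5,-1,-0.3],[0.5,-1,-0.3]], turn=[0,0,0,0,0,0,0,0])

```text
time: 29.2
tcp_pos: [0.5005, -0.1895, 0.139]
tcp_rot: [0.816, 0.578, 0.002, 0.002]
contact_force: [-0.6, -0.3, -0.4]
gripper_width: 0.0559
```

Run:
```python
from h import *
A=np.zeros((600,800,3),np.uint8)
for n,(x,y,w,h,k),X in(("scene",(155,130,80,75,5),0),("top",(165,170,50,64,8),400)):
    im=capture(n);cv2.imwrite(f"pics/{n}2.png",im)
    c=cv2.resize(im[y:y+h,x:x+w],None,fx=k,fy=k,interpolation=cv2.INTER_CUBIC);A[:c.shape[0],X:X+c.shape[1]]=c
cv2.imwrite("pics/v2.png",A);s=bot.get_state();print(s["time"],s["tcp_pos"],s["gripper_width"])
```

```text
29.3 [ 0.5005 -0.1896  0.1389] 0.0556253600739379
```

View pics/v2.png

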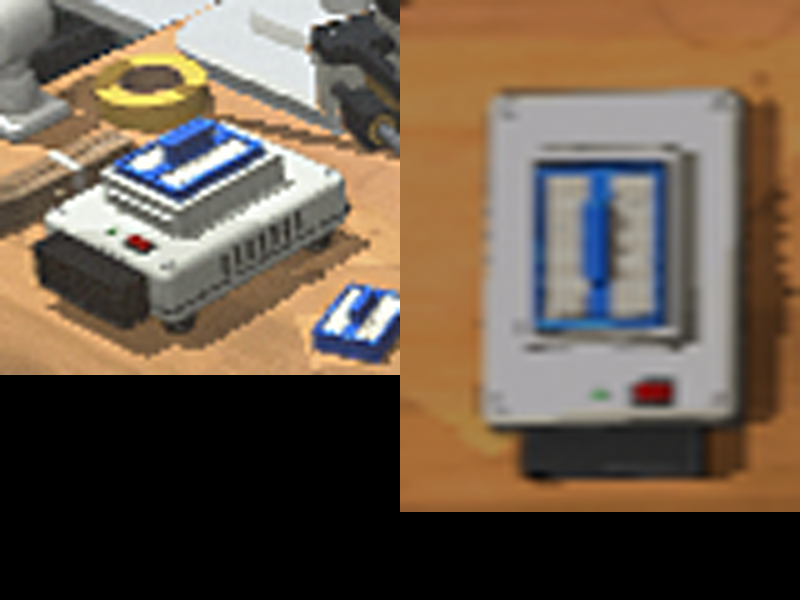

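The filter sits level inside the rim; in the top view it spans x 535–665 in the crop. Moving on to the cover.

Call:
step_arm(jaw=[0.6,0.6,0.6,0.6,0.6,0.6,0.6,0.6], offset=[[0.5,-0.5,-0.2],[0.82,-1,-0.4],[0.82,-1,-0.6],[0.82,-1,-0.6],[0.82,-1,-0.6],[0.82,-1,-0.6],[0.82,-1,-0.6],[0.82,-1,-0.6]], turn=[0,0,0,0,0,0,0,0])

```text
time: 30.3
tcp_pos: [0.5662, -0.2695, 0.0915]
tcp_rot: [0.816, 0.578, 0.002, 0.002]
contact_force: [0.2, -0.4, 0.5]
gripper_width: 0.0556
```

Call:
step_arm(jaw=[0.6,0.6,0.25,0.25,0.25,0.25,0.25,0.25], offset=[[0,-0.025,-0.25],[0,-0.025,-0.46],[0,-0.025,-0.46],[0,-0.025,-0.46],[0,-0.025,-0.46],[0,-0.025,-0.46],[0,-0.025,-0.46],[0,-0.025,-0.46]], turn=[0,0,0,0,0,0,0,0], force=10)

```text
time: 31.3
tcp_pos: [0.5666, -0.2717, 0.0553]
tcp_rot: [0.816, 0.578, 0.002, 0.002]
contact_force: [-0.0, 0.4, 2.8]
gripper_width: 0.0318
```

Call:
step_arm(jaw=[0.5,0.5,0.9,0.9,0.9,0.9,0.9,0.9], offset=[[0,0,0],[0,0,0.2],[0,0,0.35],[0,0,0.35],[0,0,0.35],[0,0,0.35],[0,0,0.35],[0,0,0.35]], turn=[0,0,0,-1,-1,-1,-1,-1])

```text
time: 32.3
tcp_pos: [0.5669, -0.2719, 0.0844]
tcp_rot: [0.99, 0.144, 0.001, 0.004]
contact_force: [-0.3, -0.2, 0.7]
gripper_width: 0.0834
```

Call:
step_arm(jaw=[0.9,0.9,0.9,0.9,0.55,0.55,0.55,0.55], offset=[[0,0,0],[0,0,0],[0,0,0],[0,0,-0.2],[0,0,-0.37],[0,0,-0.37],[0,0,-0.37],[0,0,-0.37]], turn=[-0.4,-0.4,-0.4,-0.4,-0.4,-0.4,-0.4,-0.4], force=45)

```text
time: 33.3
tcp_pos: [0.5671, -0.2721, 0.0553]
tcp_rot: [0.986, -0.169, 0.0, 0.004]
contact_force: [0.3, 0.2, -1.0]
gripper_width: 0.0638
```

Call:
step_arm(jaw=[0.5,0.5,0.5,0.5,0.5,0.5,0.5,0.5], offset=[[0,0,0.2],[0,0,0.4],[0,0,0.6],[0,0,0.8],[-0.1,0,1],[-0.3,0.15,1],[-0.5,0.3,1],[-0.5,0.3,1]], turn=[0,0,0,0,0,0,0,0])

```text
time: 34.3
tcp_pos: [0.5259, -0.2474, 0.1359]
tcp_rot: [0.986, -0.169, -0.0, 0.004]
contact_force: [-0.2, -0.1, -0.9]
gripper_width: 0.0636
```

Call:
step_arm(jaw=[0.5,0.5,0.5,0.5,0.5,0.5,0.5,0.5], offset=[[-0.1,0.15,0.1],[-0.2,0.3,0.2],[-0.35,0.45,0.3],[-0.5,0.6,0.4],[-0.6,0.75,0.4],[-0.7,0.9,0.4],[-0.8,1,0.4],[-0.8,1,0.4]], turn=[0.05,0.1,0.15,0.2,0.225,0.225,0.225,0.225])

```text
time: 35.3
tcp_pos: [0.4614, -0.1667, 0.1678]
tcp_rot: [1.0, 0.007, 0.0, 0.003]
contact_force: [0.0, 0.9, -0.6]
gripper_width: 0.0633
```

Call:
step_arm(jaw=[0.5,0.5,0.5,0.5,0.5,0.5,0.5,0.5], offset=[[0,0.15,0],[0,0.3,0],[0,0.45,0],[0,0.6,0],[0,0.75,0],[0,0.9,0],[0,1,0],[0,1,0]], turn=[0,0,0,0,0,0,0,0])

```text
time: 36.3
tcp_pos: [0.4614, -0.0861, 0.1678]
tcp_rot: [1.0, 0.008, 0.0, 0.004]
contact_force: [-0.0, -0.6, -1.0]
gripper_width: 0.064
```

Call:
step_arm(jaw=[0.5,0.5,0.5,0.5,0.5,0.5,0.5,0.5], offset=[[0,0.15,0],[0,0.3,0],[0,0.45,0],[0,0.6,0],[0,0.75,0],[0,0.9,0],[0,1,0],[0,1,0]], turn=[0,0,0,0,0,0,0,0])

```text
time: 37.3
tcp_pos: [0.4614, -0.0055, 0.1678]
tcp_rot: [1.0, 0.008, 0.0, 0.004]
contact_force: [0.0, 1.2, -1.6]
gripper_width: 0.0634
```

Call:
step_arm(jaw=[0.5,0.5,0.5,0.5,0.5,0.5,0.5,0.5], offset=[[0.1,0.1,0],[0.2,0.2,0],[0.3,0.3,0],[0.4,0.4,0],[0.5,0.5,0],[0.6,0.6,0],[0.6,0.6,0],[0.6,0.6,0]], turn=[0,0,0,0,0,0,0,0])

```text
time: 38.3
tcp_pos: [0.5091, 0.0425, 0.1676]
tcp_rot: [1.0, 0.008, -0.0, 0.004]
contact_force: [0.5, -0.7, -1.7]
gripper_width: 0.0636
```

Call:
step_arm(jaw=[0.5,0.5,0.5,0.5,0.5,0.5,0.5,0.5], offset=[[0.14,0.13,0],[0.28,0.26,0],[0.42,0.38,0],[0.56,0.5,0],[0.67,0.59,0],[0.67,0.59,-0.1],[0.67,0.59,-0.2],[0.67,0.59,-0.2]], turn=[0,0,0,0,0,0,0,0])

```text
time: 39.3
tcp_pos: [0.5616, 0.0894, 0.1504]
tcp_rot: [1.0, 0.008, -0.001, 0.004]
contact_force: [-0.0, 0.2, -0.8]
gripper_width: 0.064
```

Call:
step_arm(jaw=[0.5,0.5,0.5,0.5,0.5,0.5,0.5,0.5], offset=[[0.015,0,-0.05],[0.015,0,-0.1],[0.015,0,-0.15],[0.015,0,-0.2],[0.015,0,-0.25],[0.015,0,-0.25],[0.015,0,-0.25],[0.015,0,-0.25]], turn=[0,0,0,0,0,0,0,0])

```text
time: 40.3
tcp_pos: [0.5629, 0.0894, 0.1306]
tcp_rot: [1.0, 0.008, -0.001, 0.004]
contact_force: [-0.8, 0.5, -1.6]
gripper_width: 0.0634
```

Run:
```python
from h import *
A=np.zeros((480,800,3),np.uint8)
for n,(x,y,w,h,k),X in(("scene",(155,120,80,80,6),0),("top",(180,170,40,60,8),480)):
    im=capture(n);cv2.imwrite(f"pics/{n}3.png",im)
    c=cv2.resize(im[y:y+h,x:x+w],None,fx=k,fy=k,interpolation=cv2.INTER_CUBIC);A[:c.shape[0],X:X+c.shape[1]]=c
cv2.imwrite("pics/v3.png",A);s=bot.get_state();print(s["time"],s["tcp_pos"],s["tcp_rot"],s["contact_force"])
```

```text
40.4 [0.5629 0.0894 0.1306] [ 1.      0.0082 -0.0012  0.0036] [ 0.2232  0.6347 -0.8094]
```

View pics/v3.png

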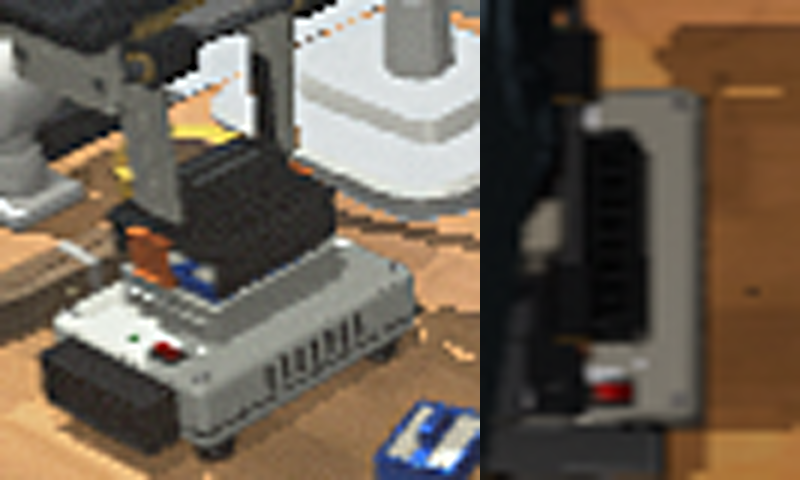

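The cover sits square above the rim, with the blue filter visible beneath it at about (190,275) in the crop. I'll lower it over the rim and watch the force.

Call:
step_arm(jaw=[0.5,0.5,0.5,0.5,0.5,0.5,0.5,0.5], offset=[[0,0,-0.03],[0,0,-0.06],[0,0,-0.09],[0,0,-0.12],[0,0,-0.15],[0,0,-0.18],[0,0,-0.2],[0,0,-0.2]], turn=[0,0,0,0,0,0,0,0])

```text
time: 41.4
tcp_pos: [0.5633, 0.0894, 0.1146]
tcp_rot: [1.0, 0.008, -0.001, 0.004]
contact_force: [3.5, 0.3, -2.0]
gripper_width: 0.0634
```

Call:
step_arm(jaw=[0.5,0.5,0.5,0.5,0.5,0.5,0.5,0.5], offset=[[0.01,0,-0.01],[0.01,0,-0.02],[0.01,0,-0.03],[0.01,0,-0.04],[0.01,0,-0.05],[0.01,0,-0.06],[0.01,0,-0.06],[0.01,0,-0.06]], turn=[0,0,0,0,0,0,0,0])

```text
time: 42.4
tcp_pos: [0.5646, 0.0894, 0.1106]
tcp_rot: [1.0, 0.008, -0.0, 0.004]
contact_force: [1.2, 0.0, 6.3]
gripper_width: 0.0635
```

Call:
step_arm(jaw=[0.5,0.5,0.5,0.5,0.5,0.5,0.5,0.5], offset=[[-0.005,0,-0.01],[-0.005,0,-0.02],[-0.005,0,-0.03],[-0.005,0,-0.04],[-0.005,0,-0.04],[-0.005,0,-0.04],[-0.005,0,-0.04],[-0.005,0,-0.04]], turn=[0,0,0,0,0,0,0,0])

```text
time: 43.4
tcp_pos: [0.5647, 0.0894, 0.1093]
tcp_rot: [1.0, 0.008, 0.001, 0.004]
contact_force: [-1.1, -0.4, 13.3]
gripper_width: 0.0637
```

Call:
step_arm(jaw=[0.5,0.5,0.5,0.5,0.5,0.5,0.5,0.5], offset=[[0,0,-0.025],[0,0,-0.03],[0,0,-0.035],[0,0,-0.04],[0,0,-0.04],[0,0,-0.04],[0,0,-0.04],[0,0,-0.04]], turn=[0,0,0,0,0,0,0,0])

```text
time: 44.4
tcp_pos: [0.5647, 0.0894, 0.1078]
tcp_rot: [1.0, 0.008, 0.001, 0.004]
contact_force: [-1.5, 0.1, 14.0]
gripper_width: 0.0636
```

Call:
step_arm(jaw=[0.5,0.5,0.5,0.5,0.5,0.5,0.5,0.5], offset=[[0,0,-0.025],[0,0,-0.03],[0,0,-0.035],[0,0,-0.04],[0,0,-0.042],[0,0,-0.042],[0,0,-0.042],[0,0,-0.042]], turn=[0,0,0,0,0,0,0,0])

```text
time: 45.4
tcp_pos: [0.5653, 0.0894, 0.1065]
tcp_rot: [1.0, 0.008, 0.002, 0.004]
contact_force: [-0.6, -0.1, 14.2]
gripper_width: 0.0639
```

Call:
step_arm(jaw=[0.5,0.5,0.5,0.5,0.5,0.5,0.5,0.5], offset=[[0,0,-0.025],[0,0,-0.03],[0,0,-0.035],[0,0,-0.04],[0,0,-0.045],[0,0,-0.045],[0,0,-0.045],[0,0,-0.045]], turn=[0,0,0,0,0,0,0,0])

```text
time: 46.4
tcp_pos: [0.5657, 0.0894, 0.1053]
tcp_rot: [1.0, 0.008, 0.003, 0.004]
contact_force: [-3.3, -0.3, 17.0]
gripper_width: 0.0634
```

Run:
```python
from h import *
s=bot.get_state();print(s["tcp_rot"],s["contact_force"],s["ft_torque"])
im=capture("scene");cv2.imwrite("pics/v4.png",cv2.resize(im[125:205,160:230],None,fx=8,fy=7,interpolation=cv2.INTER_CUBIC))
```

```text
[1.     0.0085 0.0032 0.004 ] [-3.3448 -0.2556 17.0038] [-0.0558  0.9287 -0.0363]
```

View pics/v4.png

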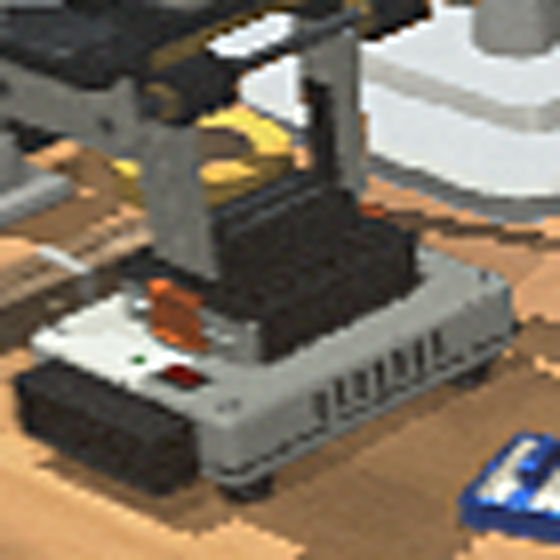

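The cover is well down and looks level; the front clip is at about (175,315). Next I press on to the seal's stop at about 22–24 N.

Call:
step_arm(jaw=[0.5,0.5,0.5,0.5,0.5,0.5,0.5,0.5], offset=[[0,0,-0.03],[0,0,-0.035],[0,0,-0.04],[0,0,-0.045],[0,0,-0.045],[0,0,-0.045],[0,0,-0.045],[0,0,-0.045]], turn=[0,0,0,0,0,0,0,0])

```text
time: 47.45
tcp_pos: [0.5656, 0.0894, 0.105]
tcp_rot: [1.0, 0.009, 0.004, 0.004]
contact_force: [-4.7, -0.1, 24.5]
gripper_width: 0.0635
```

24.5 N with only 0.3 mm of travel means the seal's stop, and the height agrees with h≈6 mm from seating. I'll ease off and check where it hangs before opening.

Call:
step_arm(jaw=[0.5,0.5,0.5,0.5,0.5,0.5,0.5,0.5], offset=[[0,0,-0.02],[0,0,0],[0,0,0.02],[0,0,0.04],[0,0,0.04],[0,0,0.04],[0,0,0.04],[0,0,0.04]], turn=[0,0,0,0,0,0,0,0])

```text
time: 48.45
tcp_pos: [0.5656, 0.0894, 0.1066]
tcp_rot: [1.0, 0.009, 0.003, 0.004]
contact_force: [6.8, 0.3, -6.7]
gripper_width: 0.0639
```

Run:
```python
from h import *
s=bot.get_state();print(s["tcp_pos"],s["tcp_rot"],s["contact_force"],s["ft_torque"])
```

```text
[0.5656 0.0894 0.1066] [1.     0.0085 0.0032 0.0041] [ 6.8347  0.2818 -6.7001] [ 0.0309 -0.3385 -0.0169]
```

It rose 1.6 mm and then resisted a 6.7 N upward pull, so it hangs on its hooks. Now I let go and back away.

Call:
step_arm(jaw=[0.85,0.85,0.85,0.85,0.85,0.85,0.85,0.85], offset=[[0,0,0],[0,0,0],[0,0,0.05],[0,0,0.3],[0,0,0.6],[0,0,0.9],[0,0,1],[0,0,1]], turn=[0,0,0,0,0,0,0,0])

```text
time: 49.45
tcp_pos: [0.5656, 0.0894, 0.1869]
tcp_rot: [1.0, 0.009, 0.004, 0.004]
contact_force: [-0.4, -0.1, -0.6]
gripper_width: 0.0794
```

Call:
step_arm(jaw=[0.85,0.85,0.85,0.85,0.85,0.85,0.85,0.85], offset=[[-0.4,-0.2,0.2],[-0.8,-0.6,0.2],[-1,-1,0.2],[-1,-1,0.2],[-1,-1,0.2],[-1,-1,0.2],[-1,-1,0.2],[-1,-1,0.2]], turn=[0,0,0,0,0,0,0,0])

```text
time: 50.45
tcp_pos: [0.4858, 0.0099, 0.2028]
tcp_rot: [1.0, 0.009, 0.004, 0.004]
contact_force: [0.7, 0.6, 0.2]
gripper_width: 0.0794
```

Call:
step_arm(jaw=[0.85,0.85,0.85,0.85,0.85,0.85,0.85,0.85], offset=[[-0.4,-1,0],[-0.4,-1,0],[-0.4,-1,0],[-0.4,-1,0],[-0.4,-1,0],[-0.4,-1,0],[-0.4,-1,0],[-0.4,-1,0]], turn=[0,0,0,0,0,0,0,0])

```text
time: 51.45
tcp_pos: [0.4538, -0.0699, 0.2027]
tcp_rot: [1.0, 0.009, 0.004, 0.004]
contact_force: [0.0, -0.4, 0.6]
gripper_width: 0.0789
```

Run:
```python
from h import *
A=np.zeros((480,800,3),np.uint8)
for n,(x,y,w,h,k),X in(("scene",(158,135,70,65,7),0),("top",(170,175,39,57,8),490)):
    im=capture(n);cv2.imwrite(f"pics/{n}5.png",im)
    c=cv2.resize(im[y:y+h,x:x+w],None,fx=k,fy=k,interpolation=cv2.INTER_CUBIC)[:480,:800-X];A[:c.shape[0],X:X+c.shape[1]]=c
cv2.imwrite("pics/v5.png",A);s=bot.get_state();print(s["time"],s["tcp_pos"],s["contact_force"])
# expected seen corners of hump top (height 44 over cover underside) if snapped, h=6mm
z=.006+.0673+.022
for n,o,k,X in(("scene",[158,135],7,0),("top",[170,175],8,490)):
    P=np.array([(.5645+a*.032,.0894+b*.016,z) for a,b in((-1,1),(1,1),(1,-1),(-1,-1))])
    print(n,(proj(n,P)+.5-o)*k-.5+[X,0])
```

```text
51.55 [ 0.4538 -0.0701  0.2028] [ 0.0537 -0.5318 -1.189 ]
scene [[152.817  154.2167]
 [265.8853  96.5066]
 [317.4493 119.2946]
 [204.3004 178.4621]]
top [[602.2924 264.4832]
 [605.5529 115.3944]
 [681.2657 114.3194]
 [678.7645 263.326 ]]
```

View pics/v5.png

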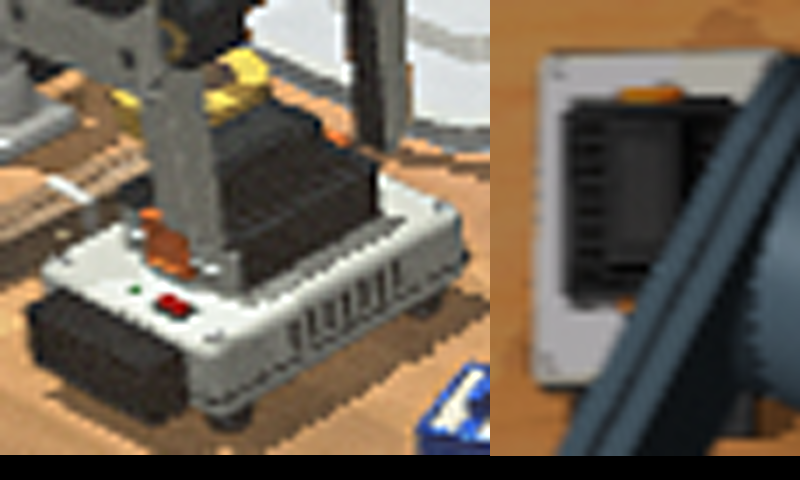

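The arm still hides part of the cover in both views, so I'll move it well away and check that the cover is level and both clips are home.

Call:
step_arm(jaw=[0.85,0.85,0.85,0.85,0.85,0.85,0.85,0.85], offset=[[0,-1,0.3],[0,-1,0.3],[0,-1,0.3],[0,-1,0.3],[0,-1,0.3],[0,-1,0.3],[0,-1,0.3],[0,-1,0.3]], turn=[0,0,0,0,0,0,0,0])

```text
time: 52.55
tcp_pos: [0.4538, -0.1498, 0.2267]
tcp_rot: [1.0, 0.009, 0.004, 0.004]
contact_force: [-0.1, 0.5, 0.4]
gripper_width: 0.0791
```

Call:
step_arm(jaw=[0.85,0.85,0.85,0.85,0.85,0.85,0.85,0.85], offset=[[0,-1,0.3],[0,-1,0.3],[0,-1,0.3],[0,-1,0.3],[0,-1,0.3],[0,-1,0.3],[0,-1,0.3],[0,-1,0.3]], turn=[0,0,0,0,0,0,0,0])

```text
time: 53.55
tcp_pos: [0.4539, -0.2296, 0.2508]
tcp_rot: [1.0, 0.009, 0.004, 0.004]
contact_force: [-0.1, -0.7, 0.4]
gripper_width: 0.0789
```

Run:
```python
from h import *
A=np.zeros((480,800,3),np.uint8)
for n,(x,y,w,h,k),X in(("scene",(158,135,70,65,7),0),("top",(170,175,39,57,8),490)):
    im=capture(n);cv2.imwrite(f"pics/{n}6.png",im)
    c=cv2.resize(im[y:y+h,x:x+w],None,fx=k,fy=k,interpolation=cv2.INTER_CUBIC)[:480,:800-X];A[:c.shape[0],X:X+c.shape[1]]=c
cv2.imwrite("pics/v6.png",A);s=bot.get_state();print(s["time"],s["tcp_pos"])
```

```text
53.65 [ 0.4539 -0.2298  0.2508]
```

View pics/v6.png

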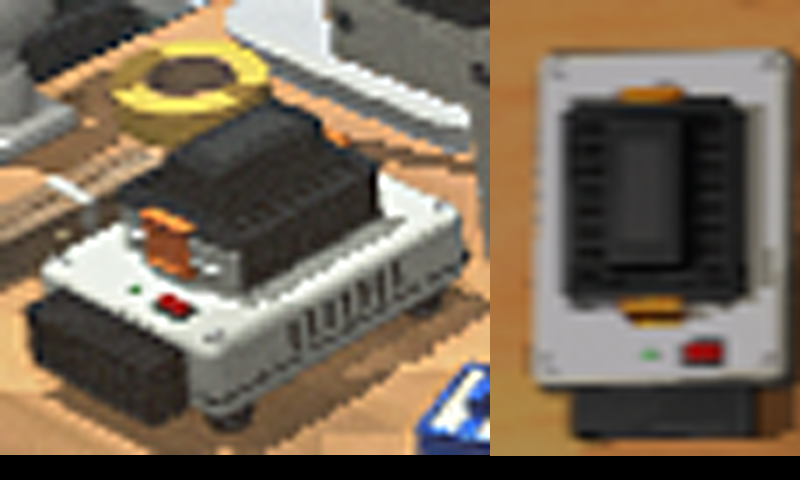

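The cover sits over the rim, with its skirts around it and the orange clips at (168,245) and (338,138) in the scene crop. One last numeric check of level: I compare the skirt's lower edge with the line expected for a level cover.

Run:
```python
from h import *
im=cv2.imread("pics/scene6.png");g=im.astype(float).mean(2)
def fit(a,b,r=2):
    a,b=np.float64(a),np.float64(b);t=(b-a)/np.linalg.norm(b-a);n=np.array([-t[1],t[0]])
    S=np.linspace(.1,.9,30)[:,None]*(b-a)+a;o=np.arange(-r,r+.01,.1);P=S[:,None]+o[None,:,None]*n
    v=map_coordinates(g,[P[...,1],P[...,0]],order=3);G=np.gradient(v,axis=1)**2;e=(G*o).sum(1)/G.sum(1)
    vx,vy,x,y=cv2.fitLine((S+e[:,None]*n).astype(np.float32),cv2.DIST_HUBER,0,.01,.01).ravel();return vy/vx,(x,y)
c=lambda X,Y:(158+(X+.5)/7-.5,135+(Y+.5)/7-.5)
print("skirt foot",fit(c(245,290),c(378,215)))
for p in(0,.008,-.008,.02,-.02):
    q=proj("scene",[(.5645-.04,.0514,.0513-p*.04),(.5645+.04,.0514,.0513+p*.04)]);d=q[1]-q[0];print("pitch",p,"slope",d[1]/d[0],q.mean(0))
```

```text
skirt foot (np.float32(-0.5765976), (np.float32(200.83304), np.float32(171.99939)))
pitch 0 slope -0.5572939924848728 [201.2404 171.2548]
pitch 0.008 slope -0.5672131029117542 [201.2419 171.2558]
pitch -0.008 slope -0.5473932373464617 [201.239  171.2539]
pitch 0.02 slope -0.5821262964912283 [201.2442 171.2572]
pitch -0.02 slope -0.532576409544641 [201.2367 171.2524]
```

Run:
```python
from h import *
for w in(0,.008,.016,.02):
    q=proj("scene",[(.5645-.04,.0514-.04*w,.0513),(.5645+.04,.0514+.04*w,.0513)]);d=q[1]-q[0];print("yaw",w,"slope",d[1]/d[0])
t=cv2.imread("pics/top6.png");s=cv2.imread("pics/scene6.png")
f=lambda X,Y:(170+(X-490+.5)/8-.5,175+(Y+.5)/8-.5)
r=refine(t,[f(607,262),f(615,122),f(685,122),f(683,262)],1.2);P=onplane("top",r,.0953);print("hump top",P.mean(0),np.degrees([np.arctan2(*(P[1]-P[0])[1::-1]),np.arctan2(*(P[2]-P[3])[1::-1])]))
hsv=cv2.cvtColor(s,cv2.COLOR_BGR2HSV)[135:190,165:215];o=cv2.inRange(hsv,(3,150,90),(18,255,255))
N,l,st,ce=cv2.connectedComponentsWithStats(o)
for i in range(1,N):
    if st[i,4]>2: print(st[i],ce[i]+[165,135])
```

```text
yaw 0 slope -0.5572939924848728
yaw 0.008 slope -0.5651965401832002
yaw 0.016 slope -0.5732206008524887
yaw 0.02 slope -0.5772790777675317
hump top [0.5635 0.0879 0.0953] [-5.2396  0.6723]
[39 18  4  3  7] [205.5714 154.1429]
[13 30  8 10 49] [181.7143 169.2653]
```

With the tool's yaw of about 1°, a level cover should give a slope of -0.574, and I measured -0.577. That means it is level to within about 0.3 mm end to end, so I'm handing in.

```bash
python3 -c "
from bench import finish_job
print(finish_job())"
```

```text
the job is handed in; nothing more can be done
None
```

The larger filter is seated on its seal with the rib up, and the cover is snapped over the rim. I handed the job in at about 54 s of the 72 s allowed.

- **Filter:** I centred it by squeezing its ends, then gripped the rib and lowered it into the port. The force rose from 6.8 to 8.8 N like the seal's. The picture afterwards showed the filter level inside the rim.
- **Cover:** I found the rim's y centre by touch (67.9 mm wide). I then lowered the cover and pressed it to the seal's stop. The highest reading was 24.5 N, about 26 N with the cover's own weight. That is slightly above the 22–25 N you asked for if the weight counts, but below 30 N.
- **Clips:** On easing off, the cover rose 1.6 mm and held against a 6.7 N upward pull. I could not read the clip angles, so that both clips caught is inferred from reaching the stop and from how the cover hangs.
- **Level:** In the last picture the cover is level to within about 0.3 mm, and both orange clips are in place.
- **Checks that disagreed:**
  - The camera put the extractor's feet about 4 mm high; touch gave about 6 mm, and I relied on touch.
  - One edge fit of the hump in the top view came out 5° off. I disregarded it because the opposite edge and the tool's own yaw agreed.
- **Bystanders:** I never went near the loupe, ring clamp or tweezers, but I did not check their positions again at the end.

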